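Zero the nitrogen needle valve and set it two turns open

ROBOT

A 6-joint arm with a two-finger parallel gripper is mounted at the origin on the work surface. World frame = base frame: x ahead of the robot, y to its left, z up, the work surface at z = 0. Lengths are in m, angles in rad, forces in N, time in s.
With the tool pointing down it reaches from about 0.35 to 0.725 m from the base axis. Payload 6 kg.
Tool frame: the origin (TCP) lies on the mounting face of the last link; the fingertips stand 173 mm ahead of it and the grasp point (between the pads) lies 155 mm ahead of it; z points along the fingers, y is the line along which they close (so a half turn about z gives the same grasp; the last joint's range is limited). The gripper opens to 85 mm and grips with 20 to 120 N. Pads are 22 mm wide; open, the fingers measure 114 mm over their backs; the gripper's body (76 mm by 85 mm) begins 54 mm behind the grasp point. The pads swing forward as they close: fully open they stand 13 mm farther back than shut.
Start: joints at [-0.799, 0.04, 0.085, 0, -1.615, -0.334], TCP at [0.254, -0.543, 0.405] pointing down, gripper open.
Joint ranges: [-2.56, 2.56], [-1.29, 2.01], [-1.08, 1.49], [-3.29, 1.98], [-2.81, -0.18], [-2.99, 2.99]. Speed limits (rad/s): [2.57, 2.57, 3.01, 3.14, 3.14, 3.14].

INTERFACE

Orientations are given as [roll, pitch, yaw] about the fixed x, y, z axes, in that order (R = Rz(yaw) Ry(pitch) Rx(roll)).
In Python, from rig import robot gives the robot as it stands.
- The arm moves only by the tool step_arm, never from a script. Its arguments are lists of equal length, an entry for each row: "travel": the shift along the tool's x, y, z in m, a list of three; "delta_rot": the turn, a rotation vector about the tool's x, y, z in degrees, a list of three. A call has exactly 8 rows; each row shifts and turns the commanded pose from where the row before left it, along the tool's axes as they then stand; what a row does not reach is not made up. A row lasts 1/12 s, in which the tool goes at most 41.7 mm and 7.16 degrees, less where a joint would pass 70% of its speed; a pose out of reach is approached as far as the arm can. A call with a gripper value outside its range is refused whole. "grip" is the closure, from -1 (fully open) to 1 (shut), so that 0 is half open, set as the call begins (left out, the last holds). The fingers move at their own pace and stop on an object; "force" is the grip in N (left out, the last holds). Time passes only in rows, so rows that do not move let the fingers close, or fill a call up. It gives the time, the measured TCP pose, the force, the opening and the grip force at its end, in the units of the state.
- robot.sense(): the state, without advancing time (a new reading comes with each control period).
- robot.snapshot(name): name is "scene" or "side" or "wrist"; returns (picture, depth): 420x560x3 uint8, blue, green, red; 420x560 float32, m along the optical axis (not along the pixel's ray), 0 where there is no reading.
- robot.camera_info(name): a dict with "camera_matrix" (3x3 intrinsics, pixels), "dist" ([k1, k2, p1, p2, k3] as OpenCV has them; the pictures are not rectified), "extrinsics" (4x4, takes a point from world to camera coordinates); the wrist camera has in their place "tool_from_camera" (4x4, takes a point from camera to tool coordinates, whose origin is the TCP and whose axes are the flange's). Camera axes: x right, y up, looking along -z (the intrinsics and any distortion apply to the point x, -y, -z); pixel columns grow to the right and rows downward; lengths in m; the calibration is good to about 2 mm. A picture is of the moment at which its call begins: read the wrist's pose just before it. camera_info takes no time and is no camera call.
- robot.job_done(): hands the job in; it is judged then, once.
The state is a dict: "time": time; "q": joint angles; "qd": joint speeds; "joint_efforts": joint torques, N m; "position": TCP position; "tcp_rot": TCP orientation; "ft_force": force on the tool from outside, world axes, zero at the start; "wrist_torque": the same for the moment, N m; "opening": finger opening in m; "grasp_force": force on a finger pad.
Only numpy, scipy, OpenCV 4.12 (cv2) and the standard library are available. Lean on these libraries where they do the work, as an engineer would, in place of code of your own. Each camera call takes 0.05 s, during which the arm holds its last target. There are 200 camera calls.

TASK

First shut the nitrogen isolator by swinging its yellow-knobbed lever from the green side right over to the red side. Then turn the green handwheel clockwise (seen from above) by its orange crank handle until the valve is closed against its stop, and back it off exactly two full turns anticlockwise. Finish there with the gripper still holding the crank handle, the isolator still shut, and leave the racks, boxes and bottle on the bench where they stand.

Things in the scene. Friction and masses are not known exactly. Their poses are not given: they have to be found in the camera images.
- isolator (a joint): Isolator lever angle in rad: 0 = on, leaning 0.6 rad from the vertical over the green plate (as it starts); 1.2 = off, leaning 0.6 rad the other way over the red plate. It is over-centre: past upright (0.6) it falls on to that side's stop by itself. About 0.06 N m moves it, and nothing else locks it.
- isolator_knob (a point): Centre of the yellow ball knob (26 mm diameter) at the end of the isolator lever, a 10 mm steel rod, 80 mm from the pivot to the knob's centre. At rest on either stop the centre is 106 mm above the bench and 45 mm to the side of the pivot.
- isolator_pivot (a point): Pivot of the isolator lever, 40 mm above the bench, midway between the green and the red plate. Its y axis is the pivot's axis (level); its x axis points from the green side to the red side, the way the lever has to be swung (roughly away from the robot). The fixed grey pivot block below is 50 x 50 mm and 40 mm high with a round boss up to 53 mm, standing on a 130 x 56 mm foot plate 6 mm thick. The isolator stands to the left or to the right of the valve.
- valve (a joint): Angle of the valve's handwheel in rad, counted over whole turns: 0 = closed, against a hard stop; grows anticlockwise seen from above (opening); 12.57 is two turns open. It starts somewhere between half a turn and one and a third turns open; there is no other stop below three turns. The wheel turns stiffly and stays where it is left: about 2.5 N at the crank handle moves it; at the stop the resistance rises sharply. Its height does not change as it turns.
- valve_axis (a point): Point on the vertical axis of the handwheel, at the height of the crank handle's foot, 78 mm above the bench. The green wheel (three spokes) is 114 mm across outside and its rim is 14 mm thick with its top 77 mm above the bench; the hub's cap reaches 83 mm. The crank handle's axis goes round this point at a radius of 50 mm.
- crank_grip (a point): Point on the axis of the crank handle at the height to grip, 110 mm above the bench, 50 mm from the wheel's axis.
- crank: The orange crank handle: an upright round grip 20 mm in diameter and 56 mm high standing on the wheel's rim, from 78 to 134 mm above the bench, origin at the centre of its foot. It revolves freely about its own axis, so a gripper that holds it from above can carry it round in a circle without turning. It is smooth plastic: it slides along the pads if pushed hard against the stop in a weak grip.
- tube_rack: Bystander, loose: bright green tube rack 100 x 190 mm, 50 mm high; origin at the centre of its underside.
- tip_box: Bystander, loose: blue box of white pipette tips 85 x 120 mm, 62 mm high; origin at the centre of its underside.
- reagent: Bystander, loose: amber jar with a blue cap, 52 mm in diameter, 100 mm high; origin at the centre of its underside.
- cool_block: Bystander, loose: dark brown tube block 80 x 110 mm, 55 mm high; origin at the centre of its underside.
Things that resemble listed ones, but are neither listed nor needed, are in the scene too. Of the things that look like the part that bears valve, the largest one is meant.

How it is judged:
By the outcome, as a careful person would: the job done as asked, in the order asked, and still so for the second after the job is handed in, while the arm keeps its last pose, push and grip.
It also fails if it takes over 72 s, if anything falls off the work surface, if the arm or the gripper's body presses on something with over 40 N, if the wrist force passes 120 N, or if a joint passes its speed limit or range.

## Working session

There is one attempt and no reset: what is moved stays moved. The work goes in short steps, Python scripts to look and compute and a tool call to move; the robot and the scene stay as the last step left them, time stands still between calls to the robot, and variables do not carry over. Pictures are saved under pics/ and viewed, at most 10 in all, crops included, and the job is handed in when it is done.

Besides the shell and the picture viewer there is one more tool, called after "Request:" as a command line: name --argument value ..., lists and objects as JSON in quotes. step_arm: Moves the arm, as the interface text tells. Its arguments: {"type":"object","properties":{"travel":{"type":"array"},"delta_rot":{"type":"array"},"grip":{"type":"number"},"force":{"type":"number"}},"required":["travel","delta_rot"]}

```bash
mkdir -p pics; ls
cat > h.py <<'E'
import numpy as np, cv2
from rig import robot
from scipy.spatial.transform import Rotation as R
def cam(name, st=None):
    c=robot.camera_info(name); K=np.array(c["camera_matrix"]); d=np.array(c["dist"],float)
    if name=="wrist":
        T=np.eye(4); T[:3,:3]=R.from_euler('xyz',st["tcp_rot"]).as_matrix(); T[:3,3]=st["position"]
        W=T@np.array(c["tool_from_camera"])
    else: W=np.linalg.inv(np.array(c["extrinsics"]))
    return K,d,W
def ray(C,u,v):
    K,d,W=C; p=cv2.undistortPoints(np.array([[[u,v]]],float),K,d)[0,0]
    return W[:3,3], W[:3,:3]@np.array([p[0],-p[1],-1.])
def onz(C,u,v,z):
    o,r=ray(C,u,v); return o+r*(z-o[2])/r[2]
def proj(C,P):
    K,d,W=C; p=np.linalg.inv(W)@np.append(P,1); 
    return cv2.projectPoints(np.array([[p[0],-p[1],-p[2]]]),np.zeros(3),np.zeros(3),K,d)[0][0,0]
E
python3 - <<'E'
from h import *
s=robot.sense(); print(s)
a,da=robot.snapshot("scene"); b,db=robot.snapshot("side")
cv2.imwrite("pics/scene.png",a); cv2.imwrite("pics/side.png",b); np.savez("p.npz",a=a,da=da,b=b,db=db)
for n in("scene","side"): print(cam(n)[2][:3].round(3))
E
```

```text
pics
{'time': 0.0, 'q': array([-7.99283482e-01,  4.08356964e-02,  8.37900828e-02, -4.70834182e-04,
       -1.61549950e+00, -3.33688357e-01]), 'qd': array([ 0.00146381,  0.00313123, -0.00056967,  0.00184054, -0.0008659 ,
       -0.00021367]), 'joint_efforts': array([-2.63973470e-04, -3.68199348e+01,  3.47414553e+01,  6.93242848e+00,
       -5.38799257e-03, -5.69140511e-06]), 'position': array([ 0.25446286, -0.54334576,  0.40365224]), 'tcp_rot': array([ 3.13978627e+00, -1.28324378e-04, -2.70374742e+00]), 'ft_force': array([-0.28596154,  0.02825056, -0.620007  ]), 'wrist_torque': array([ 0.03255035,  0.01420404, -0.0627169 ]), 'grasp_force': 0.0, 'opening': 0.08591235731211576}
[[-0.422 -0.684  0.595  1.287]
 [ 0.907 -0.323  0.272  0.301]
 [ 0.006  0.654  0.756  0.978]]
[[-0.856  0.272 -0.44   0.084]
 [-0.517 -0.479  0.71   0.823]
 [-0.017  0.835  0.551  0.732]]
```

View pics/scene.png

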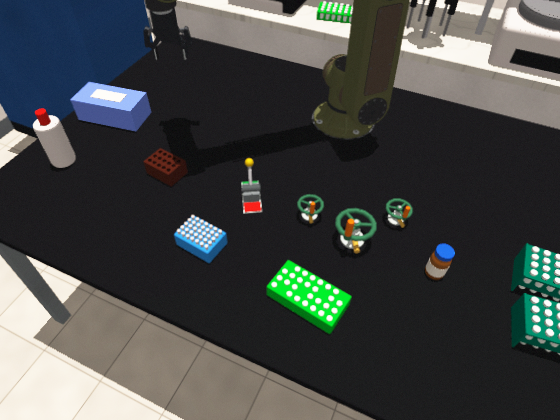

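View pics/side.png

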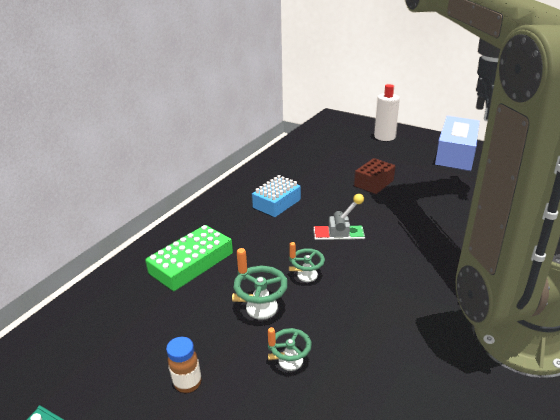

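The scene view shows three green handwheels: (310,205), (355,225) and (399,212). The one at (355,225) is the largest, and it is the same wheel as (261,285) in the side view. Its orange crank handle is at (350,229) in the scene view and (242,261) in the side view. The yellow knob is at (249,162) scene and (359,199) side, and the red plate is on the far side. Next I'll measure these.

Run:
```python
from h import *
p=np.load("p.npz"); S,D=cam("scene"),cam("side")
def comps(im,lo,hi,amin):
    h=cv2.cvtColor(im,cv2.COLOR_BGR2HSV); m=cv2.inRange(h,lo,hi)
    n,l,s,c=cv2.connectedComponentsWithStats(m)
    return [(s[i].tolist(),c[i].round(1).tolist()) for i in range(1,n) if s[i,4]>=amin],l,m
for n,im,C in(("a",p["a"],S),("b",p["b"],D)):
    for nm,lo,hi in(("yel",(22,150,120),(34,255,255)),("org",(5,170,120),(17,255,255)),("grn",(60,80,30),(85,255,150)),("red",(0,200,150),(4,255,255))):
        r,l,m=comps(im,lo,hi,25); print(n,nm,r)
def tri(a,b):
    o1,r1=ray(S,*a);o2,r2=ray(D,*b); r1/=np.linalg.norm(r1);r2/=np.linalg.norm(r2)
    t=np.linalg.lstsq(np.c_[r1,-r2],o2-o1,rcond=None)[0]; q1=o1+r1*t[0];q2=o2+r2*t[1]
    return ((q1+q2)/2).round(4),np.linalg.norm(q1-q2).round(4)
print("knob",tri((249.3,162),(358.9,199)))
# wheel rim outer contour
for im,C,box in((p["a"],S,(330,205,380,255)),(p["b"],D,(232,262,290,308))):
    h=cv2.cvtColor(im,cv2.COLOR_BGR2HSV); m=cv2.inRange(h,(60,80,25),(88,255,150)); k=np.zeros_like(m); x0,y0,x1,y1=box; k[y0:y1,x0:x1]=m[y0:y1,x0:x1]
    ys,xs=np.nonzero(k); P=np.array([onz(C,x,y,0.070) for x,y in zip(xs,ys)])[:,:2].astype(np.float32)
    print("wheel",cv2.minEnclosingCircle(P))
a=cv2.resize(p["a"][140:270,230:420],None,fx=3,fy=3,interpolation=cv2.INTER_CUBIC);b=cv2.resize(p["b"][180:370,220:380],None,fx=3,fy=3,interpolation=cv2.INTER_CUBIC)
b=b[:,:]; H=max(a.shape[0],b.shape[0]); o=np.zeros((H,a.shape[1]+b.shape[1],3),np.uint8); o[:a.shape[0],:a.shape[1]]=a;o[:b.shape[0],a.shape[1]:]=b
cv2.imwrite("pics/crop.png",cv2.resize(o,None,fx=.75,fy=.75));
```

```text
a yel [([245, 158, 9, 8, 57], [248.8, 161.5])]
a org [([310, 201, 5, 13, 44], [311.9, 207.2]), ([403, 206, 7, 12, 50], [405.9, 211.1]), ([345, 219, 9, 17, 111], [349.1, 227.0]), ([433, 253, 18, 12, 41], [439.7, 261.1])]
a grn [([317, 12, 9, 8, 44], [320.9, 16.2]), ([327, 14, 25, 9, 93], [338.8, 18.3]), ([297, 194, 27, 22, 268], [309.9, 202.9]), ([385, 198, 28, 23, 267], [397.9, 207.5]), ([335, 208, 42, 33, 601], [356.6, 223.0]), ([511, 243, 49, 56, 1348], [533.6, 271.5]), ([266, 259, 86, 76, 729], [304.4, 310.0]), ([511, 293, 49, 60, 1739], [532.6, 323.2])]
a red [([35, 109, 11, 7, 56], [40.2, 111.9]), ([245, 202, 15, 9, 120], [252.0, 206.3])]
b yel [([354, 194, 10, 10, 40], [358.0, 199.8])]
b org [([290, 244, 5, 14, 64], [292.0, 250.7]), ([237, 250, 10, 23, 178], [241.6, 261.6]), ([268, 330, 7, 16, 96], [271.1, 337.5])]
b grn [([350, 228, 7, 5, 30], [352.8, 229.9]), ([145, 258, 66, 34, 105], [170.0, 278.1]), ([240, 269, 40, 15, 118], [257.1, 273.9]), ([255, 279, 27, 13, 70], [265.4, 284.5]), ([234, 287, 53, 16, 101], [261.0, 297.2]), ([293, 333, 14, 14, 29], [300.3, 337.7]), ([268, 345, 30, 16, 43], [280.5, 354.8]), ([274, 344, 31, 9, 53], [288.5, 346.8]), ([26, 405, 38, 15, 51], [43.2, 412.0])]
b red []
knob (array([ 0.4613, -0.1558,  0.1038]), np.float64(0.001))
wheel ((0.5257401466369629, 0.203310027718544), 0.06084845960140228)
wheel ((0.526058554649353, 0.20610098540782928), 0.0598016120493412)
```

View pics/crop.png

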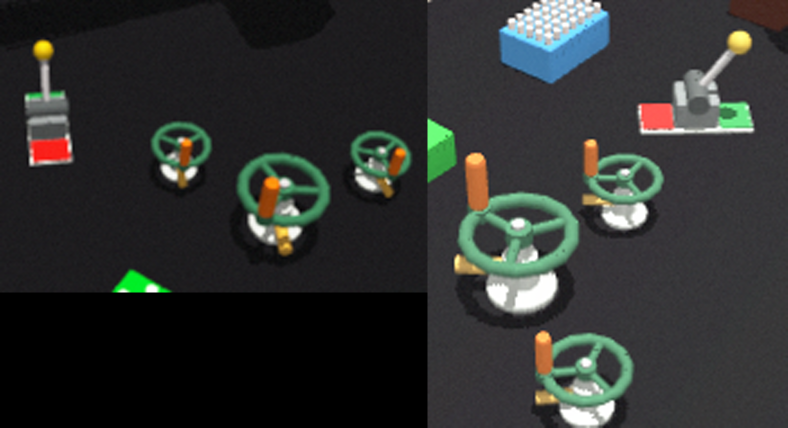

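The crop confirms the middle wheel is clearly the largest and carries the orange crank. The isolator lever leans over the green plate. The smaller wheels are distractors.

Run:
```python
from h import *
S,D=cam("scene"),cam("side")
def tri(a,b):
    o1,r1=ray(S,*a);o2,r2=ray(D,*b); r1/=np.linalg.norm(r1);r2/=np.linalg.norm(r2)
    t=np.linalg.lstsq(np.c_[r1,-r2],o2-o1,rcond=None)[0]; q1=o1+r1*t[0];q2=o2+r2*t[1]
    return ((q1+q2)/2).round(4),np.linalg.norm(q1-q2).round(4)
print("crank",tri((349.1,227),(241.6,261.6)))
print("small",tri((311.9,207.2),(292,250.7)),tri((405.9,211.1),(271.1,337.5)))
print("red plate",onz(S,252,206.3,.006), "reag",onz(S,445,252,.1))
```

```text
crank (array([0.5727, 0.1962, 0.1037]), np.float64(0.0043))
small (array([0.5222, 0.0737, 0.0706]), np.float64(0.0039)) (array([0.423 , 0.3195, 0.0713]), np.float64(0.0043))
red plate [ 0.54025711 -0.11046035  0.006     ] reag [0.54151044 0.43939316 0.1       ]
```

Request:
step_arm --travel '[[0,0,0],[0,0,0],[0,0,0],[0,0,0],[0,0,0],[0,0,0],[0,0,0],[0,0,0]]' --delta_rot '[[0,0,6.2],[0,0,6.2],[0,0,6.2],[0,0,6.5],[0,0,0],[0,0,0],[0,0,0],[0,0,0]]' --grip 1 --force 60

```text
time: 0.77
position: [0.2544, -0.5434, 0.4045]
tcp_rot: [3.141, -0.0, -3.14]
ft_force: [0.4, -0.1, 0.2]
opening: -0.0003
grasp_force: 0.0
```

Request:
step_arm --travel '[[-0.018,0.036,0],[-0.018,0.036,0],[-0.018,0.036,0],[-0.018,0.036,0],[-0.018,0.036,0],[-0.018,0.036,0],[-0.018,0.036,0],[-0.018,0.036,0]]' --delta_rot '[[0,0,0],[0,0,0],[0,0,0],[0,0,0],[0,0,0],[0,0,0],[0,0,0],[0,0,0]]'

```text
time: 1.43
position: [0.3987, -0.2536, 0.405]
tcp_rot: [-3.142, 0.001, -3.14]
ft_force: [1.3, -0.6, 0.0]
opening: 0.0001
grasp_force: 0.0
```

Request:
step_arm --travel '[[-0.01,0.037,0],[-0.01,0.037,0],[0,0,0.036],[0,0,0.036],[0,0,0.036],[0,0,0.036],[0,0,0],[0,0,0]]' --delta_rot '[[0,0,0],[0,0,0],[0,0,-6],[0,0,-6],[0,0,-6],[0,0,-6],[0,0,-6],[0,0,0]]'

```text
time: 2.1
position: [0.4178, -0.1813, 0.2584]
tcp_rot: [3.139, -0.004, -2.613]
ft_force: [0.2, -0.2, -0.4]
opening: 0.0004
grasp_force: 0.0
```

Request:
step_arm --travel '[[-0.013,0,0],[-0.013,0,0],[-0.012,0,0],[-0.012,0,0],[-0.012,0,0],[-0.012,0,0],[-0.012,0,0],[-0.012,0,0]]' --delta_rot '[[0,0,0],[0,0,0],[0,0,0],[0,0,0],[0,0,0],[0,0,0],[0,0,0],[0,0,0]]'

```text
time: 2.77
position: [0.5045, -0.1317, 0.2605]
tcp_rot: [3.141, -0.0, -2.618]
ft_force: [-0.3, -1.3, -0.3]
opening: -0.0003
grasp_force: 0.0
```

Run:
```python
from h import *
a,_=robot.snapshot("scene"); b,_=robot.snapshot("side")
f=lambda im,x,y:cv2.resize(im[y:y+140,x:x+140],(400,400),interpolation=cv2.INTER_CUBIC)
cv2.imwrite("pics/iso.png",np.hstack([f(a,180,110),f(b,280,140)]))
```

```text
(no output)
```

View pics/iso.png

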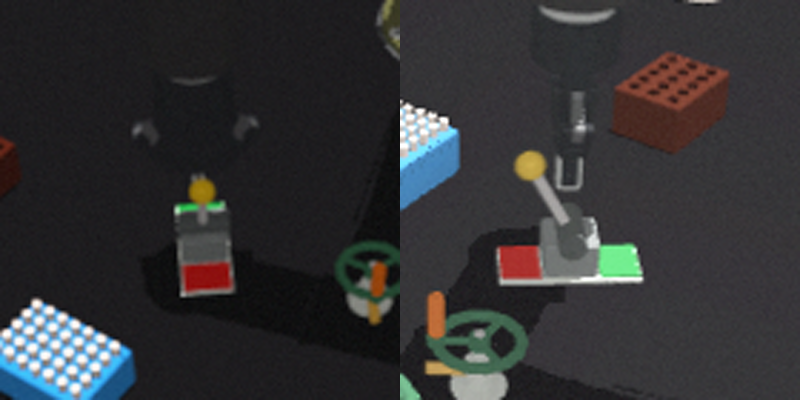

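The lever now leans over the red plate, with the knob at (530,165) in the right-hand panel, so the isolator is shut. I'll rise and go to the crank.

Request:
step_arm --travel '[[0,0,-0.036],[0,0,-0.036],[0,0,-0.036],[0,0,-0.036],[0,0,0],[-0.008,0.036,0],[-0.008,0.036,0],[-0.008,0.036,0]]' --delta_rot '[[0,0,6],[0,0,6],[0,0,6],[0,0,6],[0,0,6],[0,0,0],[0,0,0],[0,0,0]]'

```text
time: 3.53
position: [0.5273, -0.0237, 0.405]
tcp_rot: [3.141, 0.001, 3.139]
ft_force: [1.1, -0.2, -0.3]
opening: -0.0002
grasp_force: 0.0
```

Request:
step_arm --travel '[[-0.008,0.036,0],[-0.008,0.036,0],[-0.007,0.036,0],[-0.007,0.036,0],[-0.007,0.036,0],[-0.007,0.036,0],[0,0,0],[0,0,0]]' --delta_rot '[[0,0,0],[0,0,0],[0,0,0],[0,0,0],[0,0,0],[0,0,0],[0,0,0],[0,0,0]]' --grip -1

```text
time: 4.2
position: [0.5716, 0.1934, 0.4036]
tcp_rot: [-3.141, -0.002, -3.14]
ft_force: [0.1, -0.1, -0.3]
opening: 0.0858
grasp_force: 0.0
```

Run:
```python
from h import *
s=robot.sense(); a,d=robot.snapshot("wrist"); print(s["position"],s["tcp_rot"],s["q"]); C=cam("wrist",s); print(C[2].round(3))
h=cv2.cvtColor(a,cv2.COLOR_BGR2HSV)
m=cv2.inRange(h,(5,170,100),(17,255,255)); n,l,t,c=cv2.connectedComponentsWithStats(m)
for i in range(1,n):
    if t[i,4]>100: print("org",t[i],c[i],onz(C,*c[i],.11), onz(C,*c[i],.134))
print("exp",proj(C,[.573,.196,.134]),proj(C,[.526,.205,.077]))
m=cv2.inRange(h,(60,80,25),(88,255,160)); n,l,t,c=cv2.connectedComponentsWithStats(m)
for i in range(1,n):
    if t[i,4]>300:
        ys,xs=np.nonzero(l==i); P=np.array([onz(C,x,y,.070)[:2] for x,y in zip(xs,ys)],np.float32); print("grn",t[i],cv2.minEnclosingCircle(P))
cv2.imwrite("pics/w1.png",a)
```

```text
[0.57155166 0.19338044 0.40355991] [-3.14071147e+00 -1.76109193e-03 -3.13951828e+00] [ 6.57853711e-01  4.99132970e-02  9.29650381e-02 -3.75847356e-04
 -1.61578119e+00 -2.22659143e+00]
[[-0.001 -0.95  -0.313  0.49 ]
 [ 1.    -0.001  0.001  0.193]
 [-0.001 -0.313  0.95   0.372]
 [ 0.     0.     0.     1.   ]]
org [422   0  37  17 404] [436.84653465   6.39108911] [0.43351429 0.30277229 0.11      ] [0.438688   0.29272351 0.134     ]
org [483 115  24  34 138] [490.72463768 129.69565217] [0.51550306 0.35565374 0.11      ] [0.51316885 0.34076247 0.134     ]
org [ 514  117   46   58 1373] [534.75528041 142.97815004] [0.52540274 0.39119424 0.11      ] [0.52216199 0.37304845 0.134     ]
org [126 123  27  19 280] [141.36428571 130.3       ] [0.51619601 0.09210648 0.11      ] [0.51379834 0.10134889 0.134     ]
org [267 182  27  40 831] [279.70156438 201.67027677] [0.57257783 0.19689721 0.11      ] [0.56501714 0.19654367 0.134     ]
exp [278.90747294 211.95655931] [288.9681185  138.18851983]
grn [362   0  73  26 881] ((0.4260546565055847, 0.28945720195770264), 0.029445840045809746)
grn [ 88  46  83  91 436] ((0.4910420775413513, 0.06893474608659744), 0.03830495476722717)
grn [ 90  55  50  74 591] ((0.48915958404541016, 0.06632835417985916), 0.029674924910068512)
grn [ 223   64  131  132 3876] ((0.5228702425956726, 0.20389065146446228), 0.057239830493927)
grn [ 175  268  162   50 3022] ((0.6874755620956421, 0.17450906336307526), 0.08509145677089691)
```

View pics/w1.png

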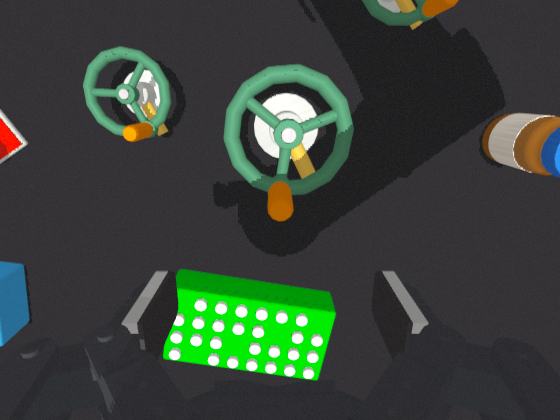

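The wrist view shows the target crank at (280,202) on the big wheel, whose hub is at (289,135). Crank position is about (0.5725, 0.197) and the axis about (0.523, 0.204). I'll descend and grip.

Request:
step_arm --travel '[[-0.001,0.0035,0.028],[0,0,0.028],[0,0,0.028],[0,0,0.028],[0,0,0.027],[0,0,0],[0,0,0],[0,0,0]]' --delta_rot '[[0,0,0],[0,0,0],[0,0,0],[0,0,0],[0,0,0],[0,0,0],[0,0,0],[0,0,0]]'

```text
time: 4.92
position: [0.573, 0.1945, 0.2683]
tcp_rot: [3.141, 0.003, 3.141]
ft_force: [1.6, -0.4, 1.1]
opening: 0.0855
grasp_force: 0.0
```

Request:
step_arm --travel '[[0,0,0],[0,0,0],[0,0,0],[0,0,0],[0,0,0],[0,0,0],[0,0,0],[0,0,0]]' --delta_rot '[[0,0,0],[0,0,0],[0,0,0],[0,0,0],[0,0,0],[0,0,0],[0,0,0],[0,0,0]]' --grip 1 --force 80

```text
time: 5.58
position: [0.5725, 0.1952, 0.2664]
tcp_rot: [3.141, 0.001, -3.142]
ft_force: [-1.0, 1.8, 3.4]
opening: 0.0184
grasp_force: 78.0
```

Run:
```python
from h import *
s=robot.sense(); print(s["position"],s["ft_force"],s["opening"],s["grasp_force"])
import math
ax=np.array([.523,.204]); a0=math.atan2(*(s["position"][:2]-ax)[::-1]); print(math.degrees(a0))
# 15 deg clockwise steps from a0: tool travel = (-dx, dy)
for k in range(24):
    A=[a0-math.radians(15*j) for j in(k,k+1)]; d=.05*(np.array([math.cos(A[1]),math.sin(A[1])])-[math.cos(A[0]),math.sin(A[0])])
    print(k,round(-d[0]*1e3,1),round(d[1]*1e3,1))
```

```text
[0.57252487 0.19524554 0.26638635] [-1.00720993  1.821379    3.44151759] 0.018355404245068197 77.97699107788503
-10.024557448700655
0 3.9 -12.4
1 7.0 -11.0
2 9.6 -8.8
3 11.6 -6.0
4 12.7 -2.8
5 13.0 0.6
6 12.4 3.9
7 11.0 7.0
8 8.8 9.6
9 6.0 11.6
10 2.8 12.7
11 -0.6 13.0
12 -3.9 12.4
13 -7.0 11.0
14 -9.6 8.8
15 -11.6 6.0
16 -12.7 2.8
17 -13.0 -0.6
18 -12.4 -3.9
19 -11.0 -7.0
20 -8.8 -9.6
21 -6.0 -11.6
22 -2.8 -12.7
23 0.6 -13.0
```

Request:
step_arm --travel '[[0.0039,-0.0124,0],[0.007,-0.011,0],[0.0096,-0.0088,0],[0.0116,-0.006,0],[0.0127,-0.0028,0],[0.013,0.0006,0],[0.0124,0.0039,0],[0.011,0.007,0]]' --delta_rot '[[0,0,0],[0,0,0],[0,0,0],[0,0,0],[0,0,0],[0,0,0],[0,0,0],[0,0,0]]'

```text
time: 6.25
position: [0.4913, 0.1655, 0.2664]
tcp_rot: [3.14, 0.003, 3.141]
ft_force: [8.0, 3.8, -1.1]
opening: 0.0181
grasp_force: 78.6
```

```bash
cat > st.py <<'E'
from h import *; import math
s=robot.sense(); p=s["position"][:2]-[.523,.204]; r=np.linalg.norm(p); e=p/r; f=s["ft_force"]
print("ang %.1f r %.1fmm Frad %.1f Ftan %.1f (ccw+) Fz %.1f z %.4f"%(math.degrees(math.atan2(p[1],p[0])),r*1e3,f[:2]@e,f[1]*e[0]-f[0]*e[1],f[2],s["position"][2]),s["time"],s["opening"],s["q"].round(2))
E
python3 st.py
```

```text
ang -129.5 r 49.9mm Frad -8.0 Ftan 3.7 (ccw+) Fz -1.1 z 0.2664 6.25 0.01807657229620239 [ 0.71 -0.15 -0.35  0.   -1.37 -2.29]
```

```bash
cat > arc.py <<'E'
import math,sys
a,st,n=map(float,sys.argv[1:4])
for k in range(int(n)):
    A,B=[math.radians(a+st*j) for j in(k,k+1)]
    print(round(a+st*(k+1),1),[round(-.05*(math.cos(B)-math.cos(A)),4),round(.05*(math.sin(B)-math.sin(A)),4),0])
E
python3 arc.py -175 -5 72
```

```text
-180.0 [0.0002, 0.0044, 0]
-185.0 [-0.0002, 0.0044, 0]
-190.0 [-0.0006, 0.0043, 0]
-195.0 [-0.0009, 0.0043, 0]
-200.0 [-0.0013, 0.0042, 0]
-205.0 [-0.0017, 0.004, 0]
-210.0 [-0.002, 0.0039, 0]
-215.0 [-0.0023, 0.0037, 0]
-220.0 [-0.0027, 0.0035, 0]
-225.0 [-0.0029, 0.0032, 0]
-230.0 [-0.0032, 0.0029, 0]
-235.0 [-0.0035, 0.0027, 0]
-240.0 [-0.0037, 0.0023, 0]
-245.0 [-0.0039, 0.002, 0]
-250.0 [-0.004, 0.0017, 0]
-255.0 [-0.0042, 0.0013, 0]
-260.0 [-0.0043, 0.0009, 0]
-265.0 [-0.0043, 0.0006, 0]
-270.0 [-0.0044, 0.0002, 0]
-275.0 [-0.0044, -0.0002, 0]
-280.0 [-0.0043, -0.0006, 0]
-285.0 [-0.0043, -0.0009, 0]
-290.0 [-0.0042, -0.0013, 0]
-295.0 [-0.004, -0.0017, 0]
-300.0 [-0.0039, -0.002, 0]
-305.0 [-0.0037, -0.0023, 0]
-310.0 [-0.0035, -0.0027, 0]
-315.0 [-0.0032, -0.0029, 0]
-320.0 [-0.0029, -0.0032, 0]
-325.0 [-0.0027, -0.0035, 0]
-330.0 [-0.0023, -0.0037, 0]
-335.0 [-0.002, -0.0039, 0]
-340.0 [-0.0017, -0.004, 0]
-345.0 [-0.0013, -0.0042, 0]
-350.0 [-0.0009, -0.0043, 0]
-355.0 [-0.0006, -0.0043, 0]
-360.0 [-0.0002, -0.0044, 0]
-365.0 [0.0002, -0.0044, 0]
-370.0 [0.0006, -0.0043, 0]
[... 199 characters left out ...]
.0 [0.0032, -0.0029, 0]
-415.0 [0.0035, -0.0027, 0]
-420.0 [0.0037, -0.0023, 0]
-425.0 [0.0039, -0.002, 0]
-430.0 [0.004, -0.0017, 0]
-435.0 [0.0042, -0.0013, 0]
-440.0 [0.0043, -0.0009, 0]
-445.0 [0.0043, -0.0006, 0]
-450.0 [0.0044, -0.0002, 0]
-455.0 [0.0044, 0.0002, 0]
-460.0 [0.0043, 0.0006, 0]
-465.0 [0.0043, 0.0009, 0]
-470.0 [0.0042, 0.0013, 0]
-475.0 [0.004, 0.0017, 0]
-480.0 [0.0039, 0.002, 0]
-485.0 [0.0037, 0.0023, 0]
-490.0 [0.0035, 0.0027, 0]
-495.0 [0.0032, 0.0029, 0]
-500.0 [0.0029, 0.0032, 0]
-505.0 [0.0027, 0.0035, 0]
-510.0 [0.0023, 0.0037, 0]
-515.0 [0.002, 0.0039, 0]
-520.0 [0.0017, 0.004, 0]
-525.0 [0.0013, 0.0042, 0]
-530.0 [0.0009, 0.0043, 0]
-535.0 [0.0006, 0.0043, 0]
```

Request:
step_arm --travel '[[0.0088,0.0096,0],[0.006,0.0116,0],[0.0028,0.0127,0],[0,0,0],[0,0,0],[0,0,0],[0,0,0],[0,0,0]]' --delta_rot '[[0,0,0],[0,0,0],[0,0,0],[0,0,0],[0,0,0],[0,0,0],[0,0,0],[0,0,0]]'

```text
time: 6.92
position: [0.4738, 0.1997, 0.2663]
tcp_rot: [3.14, 0.0, -3.142]
ft_force: [-2.7, 2.8, 5.9]
opening: 0.0185
grasp_force: 79.5
```

```bash
python3 st.py
```

```text
ang -175.0 r 49.4mm Frad 2.5 Ftan -3.1 (ccw+) Fz 5.9 z 0.2663 6.9167 0.018515431456827797 [ 0.79 -0.16 -0.36 -0.   -1.37 -2.36]
```

Request:
step_arm --travel '[[0.0002,0.0044,0],[-0.0002,0.0044,0],[-0.0006,0.0043,0],[-0.0009,0.0043,0],[0,0,0],[0,0,0],[0,0,0],[0,0,0]]' --delta_rot '[[0,0,0],[0,0,0],[0,0,0],[0,0,0],[0,0,0],[0,0,0],[0,0,0],[0,0,0]]'

```text
time: 7.58
position: [0.4752, 0.2168, 0.2663]
tcp_rot: [3.141, -0.001, 3.141]
ft_force: [-3.7, 0.8, 7.2]
opening: 0.0183
grasp_force: 79.7
```

Request:
step_arm --travel '[[-0.0013,0.0042,0],[-0.0017,0.004,0],[-0.002,0.0039,0],[-0.0023,0.0037,0],[-0.0027,0.0035,0],[0,0,0],[0,0,0],[0,0,0]]' --delta_rot '[[0,0,0],[0,0,0],[0,0,0],[0,0,0],[0,0,0],[0,0,0],[0,0,0],[0,0,0]]'

```text
time: 8.25
position: [0.4853, 0.2366, 0.2663]
tcp_rot: [3.14, -0.0, -3.141]
ft_force: [-3.7, 3.9, 6.6]
opening: 0.0181
grasp_force: 79.6
```

Right on the expected (0.4847, 0.2361). Continuing.

Request:
step_arm --travel '[[-0.0029,0.0032,0],[-0.0032,0.0029,0],[-0.0035,0.0027,0],[-0.0037,0.0023,0],[-0.0039,0.002,0],[0,0,0],[0,0,0],[0,0,0]]' --delta_rot '[[0,0,0],[0,0,0],[0,0,0],[0,0,0],[0,0,0],[0,0,0],[0,0,0],[0,0,0]]'

```text
time: 8.92
position: [0.5028, 0.2498, 0.2663]
tcp_rot: [3.139, 0.001, -3.142]
ft_force: [-0.4, 3.9, 4.9]
opening: 0.0184
grasp_force: 79.5
```

Request:
step_arm --travel '[[-0.004,0.0017,0],[-0.0042,0.0013,0],[-0.0043,0.0009,0],[-0.0043,0.0006,0],[-0.0044,0.0002,0],[0,0,0],[0,0,0],[0,0,0]]' --delta_rot '[[0,0,0],[0,0,0],[0,0,0],[0,0,0],[0,0,0],[0,0,0],[0,0,0],[0,0,0]]'

```text
time: 9.58
position: [0.5241, 0.2543, 0.2664]
tcp_rot: [3.14, 0.002, 3.141]
ft_force: [1.8, 4.3, 4.5]
opening: 0.0182
grasp_force: 79.5
```

Request:
step_arm --travel '[[-0.0044,-0.0002,0],[-0.0043,-0.0006,0],[-0.0043,-0.0009,0],[-0.0042,-0.0013,0],[-0.004,-0.0017,0],[0,0,0],[0,0,0],[0,0,0]]' --delta_rot '[[0,0,0],[0,0,0],[0,0,0],[0,0,0],[0,0,0],[0,0,0],[0,0,0],[0,0,0]]'

```text
time: 10.25
position: [0.5454, 0.2493, 0.2664]
tcp_rot: [3.14, 0.002, 3.141]
ft_force: [3.1, 3.0, 5.4]
opening: 0.0182
grasp_force: 79.5
```

Request:
step_arm --travel '[[-0.0039,-0.002,0],[-0.0037,-0.0023,0],[-0.0035,-0.0027,0],[-0.0032,-0.0029,0],[-0.0029,-0.0032,0],[0,0,0],[0,0,0],[0,0,0]]' --delta_rot '[[0,0,0],[0,0,0],[0,0,0],[0,0,0],[0,0,0],[0,0,0],[0,0,0],[0,0,0]]'

```text
time: 10.92
position: [0.5625, 0.2357, 0.2663]
tcp_rot: [-3.141, 0.001, 3.141]
ft_force: [2.9, 1.2, 5.4]
opening: 0.0181
grasp_force: 79.6
```

Request:
step_arm --travel '[[-0.0027,-0.0035,0],[-0.0023,-0.0037,0],[-0.002,-0.0039,0],[-0.0017,-0.004,0],[-0.0013,-0.0042,0],[0,0,0],[0,0,0],[0,0,0]]' --delta_rot '[[0,0,0],[0,0,0],[0,0,0],[0,0,0],[0,0,0],[0,0,0],[0,0,0],[0,0,0]]'

```text
time: 11.58
position: [0.5693, 0.2236, 0.2662]
tcp_rot: [3.127, -0.003, -3.136]
ft_force: [-18.0, 31.4, 11.7]
opening: 0.0183
grasp_force: 80.9
```

The stop: 36 N against the motion, about 7 mm short of the commanded point. I'll relax the push to measure the closed angle with little load.

```bash
cat > gp.py <<'E'
from h import *; import math
P=np.array([[.4738,.1997],[.4752,.2168],[.4853,.2366],[.5028,.2498],[.5241,.2543],[.5454,.2493],[.5625,.2357]])
x=np.linalg.lstsq(np.c_[2*P,np.ones(len(P))],(P**2).sum(1),rcond=None)[0]; c=x[:2]; r=math.sqrt(x[2]+c@c)
s=robot.sense(); g=s["position"]+R.from_euler('xyz',s["tcp_rot"]).as_matrix()@[0,0,.155]
p=g[:2]-c; f=s["ft_force"]; e=p/np.linalg.norm(p)
print("axis",c.round(4),"r",round(r,4),"grasp",g.round(4),"ang %.2f rad %.4f"%(math.degrees(math.atan2(p[1],p[0])),np.linalg.norm(p)),"Frad %.1f Ftan %.1f"%(f[:2]@e,f[1]*e[0]-f[0]*e[1]),s["grasp_force"])
E
python3 gp.py
```

```text
axis [0.5236 0.2044] r 0.05 grasp [0.5689 0.2258 0.1112] ang 25.37 rad 0.0502 Frad -2.8 Ftan 36.1 80.91840188484639
```

Request:
step_arm --travel '[[0.001,0.0025,0],[0.001,0.0025,0],[0,0,0],[0,0,0],[0,0,0],[0,0,0],[0,0,0],[0,0,0]]' --delta_rot '[[0,0,0],[0,0,0],[0,0,0],[0,0,0],[0,0,0],[0,0,0],[0,0,0],[0,0,0]]'

```text
time: 12.25
position: [0.5687, 0.2252, 0.2663]
tcp_rot: [3.134, -0.001, -3.139]
ft_force: [-8.4, 17.5, 8.5]
opening: 0.0183
grasp_force: 80.4
```

```bash
python3 gp.py
```

```text
axis [0.5236 0.2044] r 0.05 grasp [0.5686 0.2264 0.1113] ang 26.11 rad 0.0501 Frad 0.1 Ftan 19.4 80.44227585196495
```

Request:
step_arm --travel '[[0.001,0.0022,0],[0,0,0],[0,0,0],[0,0,0],[0,0,0],[0,0,0],[0,0,0],[0,0,0]]' --delta_rot '[[0,0,0],[0,0,0],[0,0,0],[0,0,0],[0,0,0],[0,0,0],[0,0,0],[0,0,0]]'

```text
time: 12.92
position: [0.5684, 0.226, 0.2663]
tcp_rot: [3.137, 0.0, -3.14]
ft_force: [-4.1, 10.5, 6.9]
opening: 0.0184
grasp_force: 80.4
```

```bash
python3 gp.py; python3 arc.py 26.5 15 48 | awk '{print}' | head -24
```

```text
axis [0.5236 0.2044] r 0.05 grasp [0.5684 0.2267 0.1113] ang 26.47 rad 0.0501 Frad 1.0 Ftan 11.3 80.43061141390353
41.5 [0.0073, 0.0108, 0]
56.5 [0.0099, 0.0086, 0]
71.5 [0.0117, 0.0057, 0]
86.5 [0.0128, 0.0025, 0]
101.5 [0.013, -0.0009, 0]
116.5 [0.0123, -0.0042, 0]
131.5 [0.0108, -0.0073, 0]
146.5 [0.0086, -0.0099, 0]
161.5 [0.0057, -0.0117, 0]
176.5 [0.0025, -0.0128, 0]
191.5 [-0.0009, -0.013, 0]
206.5 [-0.0042, -0.0123, 0]
221.5 [-0.0073, -0.0108, 0]
236.5 [-0.0099, -0.0086, 0]
251.5 [-0.0117, -0.0057, 0]
266.5 [-0.0128, -0.0025, 0]
281.5 [-0.013, 0.0009, 0]
296.5 [-0.0123, 0.0042, 0]
311.5 [-0.0108, 0.0073, 0]
326.5 [-0.0086, 0.0099, 0]
341.5 [-0.0057, 0.0117, 0]
356.5 [-0.0025, 0.0128, 0]
371.5 [0.0009, 0.013, 0]
386.5 [0.0042, 0.0123, 0]
```

Request:
step_arm --travel '[[0.0083,0.0128,0],[0.0099,0.0086,0],[0.0117,0.0057,0],[0.0128,0.0025,0],[0.013,-0.0009,0],[0.0123,-0.0042,0],[0.0108,-0.0073,0],[0.0086,-0.0099,0]]' --delta_rot '[[0,0,0],[0,0,0],[0,0,0],[0,0,0],[0,0,0],[0,0,0],[0,0,0],[0,0,0]]'

```text
time: 13.58
position: [0.4812, 0.2317, 0.2663]
tcp_rot: [3.14, 0.001, -3.141]
ft_force: [4.4, 0.9, 4.5]
opening: 0.018
grasp_force: 80.3
```

Request:
step_arm --travel '[[0.0057,-0.0117,0],[0.0025,-0.0128,0],[-0.0009,-0.013,0],[-0.0042,-0.0123,0],[-0.0073,-0.0108,0],[-0.0099,-0.0086,0],[-0.0117,-0.0057,0],[-0.0128,-0.0025,0]]' --delta_rot '[[0,0,0],[0,0,0],[0,0,0],[0,0,0],[0,0,0],[0,0,0],[0,0,0],[0,0,0]]'

```text
time: 14.25
position: [0.5207, 0.1539, 0.2662]
tcp_rot: [3.138, 0.0, 3.141]
ft_force: [-3.0, 13.3, 8.4]
opening: 0.0179
grasp_force: 80.8
```

Request:
step_arm --travel '[[-0.013,0.0009,0],[-0.0123,0.0042,0],[-0.0108,0.0073,0],[-0.0086,0.0099,0],[-0.0057,0.0117,0],[-0.0025,0.0128,0],[0.0009,0.013,0],[0.0042,0.0123,0]]' --delta_rot '[[0,0,0],[0,0,0],[0,0,0],[0,0,0],[0,0,0],[0,0,0],[0,0,0],[0,0,0]]'

```text
time: 14.92
position: [0.5693, 0.2248, 0.2663]
tcp_rot: [-3.139, 0.001, 3.14]
ft_force: [3.1, -3.0, 6.2]
opening: 0.0185
grasp_force: 80.6
```

```bash
python3 gp.py
```

```text
axis [0.5236 0.2044] r 0.05 grasp [0.5695 0.2243 0.1113] ang 23.52 rad 0.0501 Frad 1.6 Ftan -4.0 80.63502178760245
```

One turn is done and tracking well. Second turn:

Request:
step_arm --travel '[[0.0073,0.0108,0],[0.0099,0.0086,0],[0.0117,0.0057,0],[0.0128,0.0025,0],[0.013,-0.0009,0],[0.0123,-0.0042,0],[0.0108,-0.0073,0],[0.0086,-0.0099,0]]' --delta_rot '[[0,0,0],[0,0,0],[0,0,0],[0,0,0],[0,0,0],[0,0,0],[0,0,0],[0,0,0]]'

```text
time: 15.58
position: [0.4813, 0.2315, 0.2663]
tcp_rot: [3.14, 0.001, -3.141]
ft_force: [2.6, 3.4, 6.2]
opening: 0.018
grasp_force: 80.5
```

Request:
step_arm --travel '[[0.0057,-0.0117,0],[0.0025,-0.0128,0],[-0.0009,-0.013,0],[-0.0042,-0.0123,0],[-0.0073,-0.0108,0],[-0.0099,-0.0086,0],[-0.0117,-0.0057,0],[-0.0128,-0.0025,0]]' --delta_rot '[[0,0,0],[0,0,0],[0,0,0],[0,0,0],[0,0,0],[0,0,0],[0,0,0],[0,0,0]]'

```text
time: 16.25
position: [0.5208, 0.1538, 0.2662]
tcp_rot: [3.138, 0.0, 3.141]
ft_force: [-2.5, 14.2, 8.5]
opening: 0.0186
grasp_force: 80.9
```

Request:
step_arm --travel '[[-0.013,0.0009,0],[-0.0123,0.0042,0],[-0.0108,0.0073,0],[-0.0086,0.0099,0],[-0.0057,0.0117,0],[-0.0025,0.0128,0],[0.0009,0.013,0],[0.0042,0.0123,0]]' --delta_rot '[[0,0,0],[0,0,0],[0,0,0],[0,0,0],[0,0,0],[0,0,0],[0,0,0],[0,0,0]]'

```text
time: 16.92
position: [0.5694, 0.2246, 0.2663]
tcp_rot: [-3.139, 0.001, 3.14]
ft_force: [3.0, -2.9, 8.5]
opening: 0.0183
grasp_force: 80.7
```

Request:
step_arm --travel '[[0,0,0],[0,0,0],[0,0,0],[0,0,0],[0,0,0],[0,0,0],[0,0,0],[0,0,0]]' --delta_rot '[[0,0,0],[0,0,0],[0,0,0],[0,0,0],[0,0,0],[0,0,0],[0,0,0],[0,0,0]]'

```text
time: 17.58
position: [0.5687, 0.2254, 0.2663]
tcp_rot: [3.141, 0.001, 3.141]
ft_force: [1.9, 3.2, 6.9]
opening: 0.0185
grasp_force: 80.7
```

```bash
python3 gp.py
```

```text
axis [0.5236 0.2044] r 0.05 grasp [0.5689 0.2255 0.1113] ang 24.99 rad 0.0500 Frad 3.1 Ftan 2.1 80.70716343820095
```

Request:
step_arm --travel '[[0.0007,0.0015,0],[0,0,0],[0,0,0],[0,0,0],[0,0,0],[0,0,0],[0,0,0],[0,0,0]]' --delta_rot '[[0,0,0],[0,0,0],[0,0,0],[0,0,0],[0,0,0],[0,0,0],[0,0,0],[0,0,0]]'

```text
time: 18.25
position: [0.5683, 0.2264, 0.2663]
tcp_rot: [-3.141, 0.001, 3.141]
ft_force: [3.4, 1.8, 6.8]
opening: 0.0182
grasp_force: 80.6
```

```bash
python3 gp.py
python3 - <<'E'
from h import *
a,_=robot.snapshot("scene"); b,_=robot.snapshot("side")
cv2.imwrite("pics/fin.png",np.hstack([cv2.resize(a[100:400,140:500],(400,333)),cv2.resize(b[120:400,100:436],(400,333))]))
E
```

```text
axis [0.5236 0.2044] r 0.05 grasp [0.5685 0.2263 0.1113] ang 26.05 rad 0.0500 Frad 3.9 Ftan 0.1 80.60783175984398
```

View pics/fin.png

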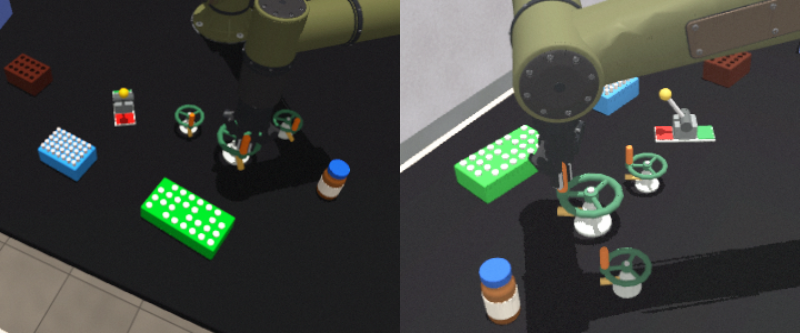

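The gripper is on the crank, the knob is over red at (665,94) in the right-hand panel, and the bystanders stand as before. One last trim of about 0.8°.

Request:
step_arm --travel '[[0.0003,0.0007,0],[0,0,0],[0,0,0],[0,0,0],[0,0,0],[0,0,0],[0,0,0],[0,0,0]]' --delta_rot '[[0,0,0],[0,0,0],[0,0,0],[0,0,0],[0,0,0],[0,0,0],[0,0,0],[0,0,0]]'

```text
time: 19.02
position: [0.5681, 0.2269, 0.2664]
tcp_rot: [-3.141, 0.002, 3.14]
ft_force: [3.7, -0.3, 5.5]
opening: 0.0181
grasp_force: 80.6
```

```bash
python3 gp.py; python3 -c "from rig import robot; print(robot.job_done())"
```

```text
axis [0.5236 0.2044] r 0.05 grasp [0.5683 0.2267 0.1114] ang 26.54 rad 0.0501 Frad 3.2 Ftan -1.9 80.60531846014783
the job is handed in; nothing more can be done
None
```

I handed the job in at about 19 s: the isolator is shut and the valve was closed to its stop, then backed off two turns to within about half a degree by my measurement; the gripper still holds the crank, and the racks, boxes and bottle look unmoved.

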